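Transfer a row of culture tubes in reverse order

ROBOT

A 7-joint arm with a two-finger parallel gripper is mounted at the origin on a cart in front of the work surface, level with it; the furniture and walls round the work are solid. World frame = base frame: x ahead of the robot, y to its left, z up, the work surface at z = 0. Lengths are in mm, angles in rad, forces in N, time in s.
With the tool pointing down it reaches from about 425 to 825 mm from the base axis. Payload 3.6 kg.
Tool frame: the origin (TCP) lies on the centre line of the jaws, within the pads' length; the fingertips stand 19 mm ahead of it and the grasp point (between the pads) is the TCP; z points along the fingers, x is the direction in which the jaws open and shut, and the axes are right-handed (so a half turn about z gives the same grasp; the last joint's range is limited). The gripper opens to 85 mm and grips with 20 to 120 N. Pads are 22 mm wide; open, the fingers measure 114 mm over their backs; the gripper's body (76 mm by 85 mm) begins 54 mm behind the grasp point. The pads swing forward as they close: fully open they stand 13 mm farther back than shut.
Start: joints at [-1.258, 0.615, -0.013, 1.423, 0.008, 1.103, -0.04], TCP at [215.998, 613.033, 250.297] pointing down, gripper open.
Joint ranges: [-3.12, 3.12], [-0.3, 2.06], [-1.34, 1.32], [0.26, 2.42], [-1.36, 4.5], [0.01, 1.98], [-2.84, 2.84]. Speed limits (rad/s): [2.79, 2.79, 3.14, 3.14, 3.14, 3.14, 3.14].

INTERFACE

Orientations are given as a unit quaternion [w, x, y, z].
In Python, from bench import arm gives the robot as it stands.
- The arm moves only by the tool move_arm, never from a script. Its argument "motion" is a list of rows, each a list of 3 entries, a list of its own where there are three numbers: the shift along the tool's x, y, z in cm, then the turn, a rotation vector about the tool's x, y, z in degrees, then the finger opening in cm, from 0 to 8.54. A call has exactly 5 rows; each row is the pose to reach, as a shift and turn from the pose measured when the call began, along the tool's axes at that moment; what a row does not reach only later rows make up. A row lasts 1/10 s, in which the tool goes at most 50 mm and 8.59 degrees, less where a joint would pass 70% of its speed; a pose out of reach is approached as far as the arm can. A call with a gripper value outside its range is refused whole. The fingers move at their own pace and stop on an object; "grip_force" is the grip in N (left out, the last holds). Time passes only in rows, so rows that repeat a pose let the fingers close, or fill a call up. It gives the time, the measured TCP pose, the force and the opening at its end, in the units of the state.
- arm.sense(): the state, without advancing time (a new reading comes with each control period).
- arm.get_image(name): name is "scene" or "side" or "wrist"; returns a dict with "pixels" (420x560x3 uint8, red, green, blue), "z_map" (420x560 float32, mm along the optical axis (not along the pixel's ray), 0 where there is no reading), "vfov" (degrees; the focal length in pixels is half the picture's height over the tangent of half this angle, whatever the lens; pixels are square), "cx", "cy" (the principal point, pixels), "xyz" and "attitude" of the camera in the world; the wrist camera has in their place "hand_eye" (4x4, takes a point from camera to tool coordinates, whose origin is the TCP and whose axes are the tool frame's). Camera axes: x right, y up, looking along -z (the intrinsics and any distortion apply to the point x, -y, -z); pixel columns grow to the right and rows downward; lengths in mm; the calibration is good to about 2 mm. A picture is of the moment at which its call begins: read the wrist's pose just before it.
- arm.job_done(): hands the job in, once; it reports no verdict.
Trained networks look in the newest picture that a camera, given by its name, has taken for a name from the list of things; names that differ only in an ending like _2 or _b are one class to them, and where a whole thing is asked for, a point or a joint stands for the part that bears it (a point fixed in the world has none). Each returns a list of dicts, best first, with "score" (0 to 1); they miss things now and then, are a little off and sometimes report something else, mostly with a low value. They report only what shows in the picture. A call takes as long as a camera call. They do not tell look-alikes from the thing itself.
- arm.spot_in(label, camera): "xyz" ([x, y, z] in mm, in world coordinates, good to about 4 mm: the middle of the surface that is visible of it).
- arm.silhouettes(label, camera): "mask" (420x560 bool, what is visible of it).
The state is a dict: "t": time; "joint_pos": joint angles; "qvel": joint speeds; "effort": joint torques, N m; "ee_pos": TCP position; "orientation": TCP orientation; "wrist_force": force on the tool from outside, world axes, zero at the start; "moment": the same for the moment, N m; "grip_width": opening from 0.0 (shut) to 1.0 (fully open).
Only numpy, scipy, OpenCV 4.12 (cv2) and the standard library are available. Lean on these libraries where they do the work, as an engineer would, in place of code of your own. Each camera call takes 0.05 s, during which the arm holds its last target. There are 200 camera calls.

TASK

Move the four culture tubes from the row of steel single-tube stands into the blue four-well block, reversing their order: the tube that starts leftmost as seen from the robot goes in the rightmost well, the second from the left goes in the second from the right, and so on. Keep the tubes roughly upright, lower each one to the bottom of its well before letting go, and leave all four standing there.

Things in the scene. Friction and masses are not known exactly. Their poses are not given: they have to be found in the camera images.
- tube_orange: glass culture tube with an orange-brown cap, 127 mm long, 17 mm in diameter, its cap 20 mm in diameter over the top 24 mm; loose, 15 to 31 g. Origin: centre of its foot; z runs up its axis to the top. At the start it stands upright in stand_orange, its foot 11 mm above the worktop; about half of it shows above the stand, to be gripped there from above.
- tube_black: glass culture tube with a black cap, 128 mm long, 17 mm in diameter, its cap 20 mm in diameter over the top 18 mm; loose, 15 to 31 g. Origin: centre of its foot; z runs up its axis to the top. At the start it stands upright in stand_black, its foot 11 mm above the worktop; about half of it shows above the stand, to be gripped there from above.
- tube_short: glass culture tube with a whitish cap, 104 mm long, 17 mm in diameter, its cap 20 mm in diameter over the top 18 mm; loose, 15 to 31 g. Origin: centre of its foot; z runs up its axis to the top. At the start it stands upright in stand_short, its foot 11 mm above the worktop; about half of it shows above the stand, to be gripped there from above.
- tube_plain: pale, clear culture tube of even width, without a cap, 107 mm long, 17 mm in diameter all the way up; loose, 15 to 31 g. Origin: centre of its foot; z runs up its axis to the top. At the start it stands upright in stand_plain, its foot 11 mm above the worktop; about half of it shows above the stand, to be gripped there from above.
- stand_orange: fixed round steel stand in which tube_orange stands at the start (the four stands look alike; their order in the row varies and they never move). Foot 48 mm across, cup 30 mm outside (33 mm at the rim), hole 23 mm wide, 45 mm deep, 50 mm high. Origin: centre of its underside, 6 mm above the worktop; z up; same yaw as stand_tray.
- stand_black: fixed round steel stand in which tube_black stands at the start (the four stands look alike; their order in the row varies and they never move). Foot 48 mm across, cup 30 mm outside (33 mm at the rim), hole 23 mm wide, 45 mm deep, 50 mm high. Origin: centre of its underside, 6 mm above the worktop; z up; same yaw as stand_tray.
- stand_short: fixed round steel stand in which tube_short stands at the start (the four stands look alike; their order in the row varies and they never move). Foot 48 mm across, cup 30 mm outside (33 mm at the rim), hole 23 mm wide, 45 mm deep, 50 mm high. Origin: centre of its underside, 6 mm above the worktop; z up; same yaw as stand_tray.
- stand_plain: fixed round steel stand in which tube_plain stands at the start (the four stands look alike; their order in the row varies and they never move). Foot 48 mm across, cup 30 mm outside (33 mm at the rim), hole 23 mm wide, 45 mm deep, 50 mm high. Origin: centre of its underside, 6 mm above the worktop; z up; same yaw as stand_tray.
- stand_tray: fixed aluminium tray, 70 x 235 x 6 mm, rim 10 mm high, that carries the stands in a row at y = +82.5, +27.5, -27.5, -82.5 mm. Origin: centre of its underside, on the worktop; y along the row toward the robot's left (within 0.2 rad), x away from the robot. It may lie nearer to the robot than well_block or beyond it.
- well_block: fixed blue plastic block, base 60 x 232 mm, with four empty round wells in a row at y = +82.5, +27.5, -27.5, -82.5 mm, x = 0. Wells 24 mm wide inside, flaring over the top 12 mm to a 38 mm mouth; rim 60 mm, floor 11 mm above the worktop. Origin: centre of its underside, on the worktop; y along the row toward the robot's left (within 0.2 rad), x away from it, z up.
Not all that is in view belongs to the job. What is shaped like the tube_black but purple is not meant.

How it is judged (in metres and radians):
At the end, for the whole second after the job is handed in: Every tube is released, at rest and upright (within 0.25 rad) in the well that mirrors its stand's place in the row (leftmost to rightmost, and so on), its foot within 9 mm of the well's centre along the block's x and y and under 19 mm above the worktop (well floor: 11 mm) (x of tube_orange in the frame of well_block between -0.009 and 0.009 m and z of each of tube_orange, tube_black, tube_short, tube_plain in the frame of well_block below 0.019 m and angle between each of tube_orange, tube_black, tube_short, tube_plain's own z axis and vertical below 0.25 rad and linear speed of each of tube_orange, tube_black, tube_short, tube_plain below 0.02 m/s and contact force between the fingers and tube_orange below 0.05 N and ((y of stand_orange in the frame of stand_tray between 0.0625 and 0.1025 m and y of tube_orange in the frame of well_block between -0.0915 and -0.0735 m) or (y of stand_orange in the frame of stand_tray between 0.0075 and 0.0475 m and y of tube_orange in the frame of well_block between -0.0365 and -0.0185 m) or (y of stand_orange in the frame of stand_tray between -0.0475 and -0.0075 m and y of tube_orange in the frame of well_block between 0.0185 and 0.0365 m) or (y of stand_orange in the frame of stand_tray between -0.1025 and -0.0625 m and y of tube_orange in the frame of well_block between 0.0735 and 0.0915 m)) and x of tube_black in the frame of well_block between -0.009 and 0.009 m and contact force between the fingers and tube_black below 0.05 N and ((y of stand_black in the frame of stand_tray between 0.0625 and 0.1025 m and y of tube_black in the frame of well_block between -0.0915 and -0.0735 m) or (y of stand_black in the frame of stand_tray between 0.0075 and 0.0475 m and y of tube_black in the frame of well_block between -0.0365 and -0.0185 m) or (y of stand_black in the frame of stand_tray between -0.0475 and -0.0075 m and y of tube_black in the frame of well_block between 0.0185 and 0.0365 m) or (y of stand_black in the frame of stand_tray between -0.1025 and -0.0625 m and y of tube_black in the frame of well_block between 0.0735 and 0.0915 m)) and x of tube_short in the frame of well_block between -0.009 and 0.009 m and contact force between the fingers and tube_short below 0.05 N and ((y of stand_short in the frame of stand_tray between 0.0625 and 0.1025 m and y of tube_short in the frame of well_block between -0.0915 and -0.0735 m) or (y of stand_short in the frame of stand_tray between 0.0075 and 0.0475 m and y of tube_short in the frame of well_block between -0.0365 and -0.0185 m) or (y of stand_short in the frame of stand_tray between -0.0475 and -0.0075 m and y of tube_short in the frame of well_block between 0.0185 and 0.0365 m) or (y of stand_short in the frame of stand_tray between -0.1025 and -0.0625 m and y of tube_short in the frame of well_block between 0.0735 and 0.0915 m)) and x of tube_plain in the frame of well_block between -0.009 and 0.009 m and contact force between the fingers and tube_plain below 0.05 N and ((y of stand_plain in the frame of stand_tray between 0.0625 and 0.1025 m and y of tube_plain in the frame of well_block between -0.0915 and -0.0735 m) or (y of stand_plain in the frame of stand_tray between 0.0075 and 0.0475 m and y of tube_plain in the frame of well_block between -0.0365 and -0.0185 m) or (y of stand_plain in the frame of stand_tray between -0.0475 and -0.0075 m and y of tube_plain in the frame of well_block between 0.0185 and 0.0365 m) or (y of stand_plain in the frame of stand_tray between -0.1025 and -0.0625 m and y of tube_plain in the frame of well_block between 0.0735 and 0.0915 m))); the robot touches nothing.
It fails at once if a tube is tipped more than 40 degrees from upright (angle between any of tube_orange, tube_black, tube_short, tube_plain's own z axis and vertical above 0.7 rad).
It fails at once if a tube is let go while its foot is more than 60 mm above the worktop ((contact force between the fingers and tube_orange below 0.01 N and height (world z) of tube_orange above 0.06 m) or (contact force between the fingers and tube_black below 0.01 N and height (world z) of tube_black above 0.06 m) or (contact force between the fingers and tube_short below 0.01 N and height (world z) of tube_short above 0.06 m) or (contact force between the fingers and tube_plain below 0.01 N and height (world z) of tube_plain above 0.06 m)).
It also fails if it takes over 96 s, if anything falls off the work surface, if the arm or the gripper's body presses on something with over 40 N, if the wrist force passes 120 N, or if a joint passes its speed limit or range.

## Working session

There is one attempt and no reset: what is moved stays moved. The work goes in short steps, Python scripts to look and compute and a tool call to move; the robot and the scene stay as the last step left them, time stands still between calls to the robot, and variables do not carry over. Pictures are saved under pics/ and viewed, about 12 in all and at most 16, crops included, and the job is handed in when it is done.

Besides the shell and the picture viewer there is one more tool, called in YAML: its name, and indented under it one key for each argument. move_arm: Moves the arm, as the interface text tells. Its arguments: {"type":"object","properties":{"motion":{"type":"array"},"grip_force":{"type":"number"}},"required":["motion"]}

```bash
mkdir -p pics; ls
cat > h.py <<'E'
import numpy as np, cv2
from bench import arm
from scipy.spatial.transform import Rotation as R
def rot(q): return R.from_quat([q[1],q[2],q[3],q[0]]).as_matrix()
def att(a):
    a=np.array(a,float)
    return a if a.shape==(3,3) else rot(a)
def cloud(im):
    h,w=im['z_map'].shape; f=h/2/np.tan(np.radians(im['vfov'])/2)
    v,u=np.mgrid[:h,:w]; z=im['z_map']
    p=np.stack([(u-im['cx'])*z/f,-(v-im['cy'])*z/f,-z],-1)
    return p@att(im['attitude']).T+np.array(im['xyz'])
E
python3 - <<'E'
from h import *
s=arm.sense(); print(s['t'],s['ee_pos'],s['orientation'],s['grip_width'])
for n in ['scene','side']:
    im=arm.get_image(n); print(n,{k:v for k,v in im.items() if k not in('pixels','z_map')})
    cv2.imwrite(f'pics/{n}0.png',im['pixels'][...,::-1]); np.save(n,im,allow_pickle=True)
    for l in ['tube_orange','tube_black','tube_short','tube_plain','stand_tray','well_block']:
        print(l,[(np.round(d['xyz']),round(d['score'],2)) for d in arm.spot_in(l,n)])
E
```

```text
pics
0.0 [215.76233376 612.36087446 249.11030917] [ 7.71666033e-04  8.16179721e-01  5.77796608e-01 -1.07093604e-03] 1.0019853180451401
scene {'vfov': 48.7127230564705, 'cx': 278.66121842394915, 'cy': 207.73117955774754, 'xyz': array([  71.71713419, -533.12111278,  600.6838071 ]), 'attitude': array([ 0.86195992,  0.38516025, -0.13173357, -0.30219688])}
tube_orange [(array([455., -38., 106.]), 0.75)]
tube_black [(array([449., -91., 103.]), 0.71), (array([ 337., -116.,   83.]), 0.58)]
tube_short [(array([ 441., -143.,   94.]), 0.75), (array([ 436., -150.,   23.]), 0.16)]
tube_plain [(array([460.,  18.,  90.]), 0.76)]
stand_tray [(array([432., -96.,   6.]), 0.6)]
well_block [(array([573., -51.,  28.]), 0.89)]
side {'vfov': 50.29134990161371, 'cx': 289.35315743290084, 'cy': 218.52357308873604, 'xyz': array([ 532.70802579, -682.15136478,  642.90723863]), 'attitude': array([0.90985763, 0.41364825, 0.02099632, 0.02476659])}
tube_orange [(array([464., -37., 115.]), 0.56)]
tube_black [(array([ 345., -118.,   83.]), 0.61)]
tube_short [(array([ 453., -147.,   95.]), 0.52)]
tube_plain [(array([469.,  14., 103.]), 0.48)]
stand_tray [(array([ 476., -112.,   10.]), 0.82)]
well_block []
```

View pics/scene0.png

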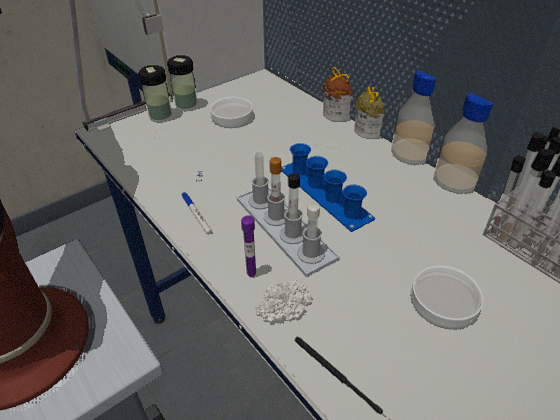

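View pics/side0.png

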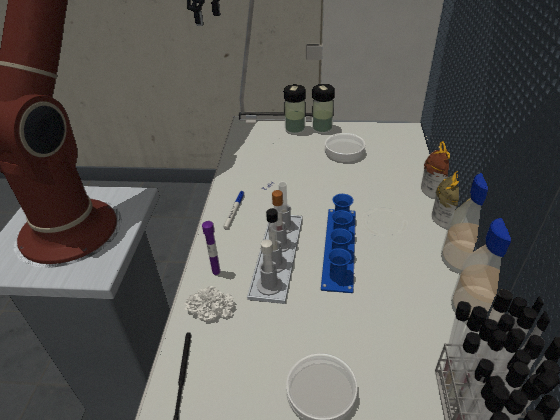

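The row in the tray, left to right in scene0, is plain (259,165), orange (276,168), black (293,185) and short (313,212). The blue block lies beyond it at x≈570. Look-alikes are the purple-capped tube (249,240), which is the decoy for black, and the black-capped tubes in the wire rack (520,170). Neither is in the tray, so the choice is clear. Next I'll measure the geometry.

```bash
cat > fit.py <<'E'
from h import *
from scipy.optimize import least_squares
L=np.array([82.5,27.5,-27.5,-82.5])
for n in ['scene','side']:
    im=np.load(n+'.npy',allow_pickle=True).item(); P=cloud(im); hsv=cv2.cvtColor(im['pixels'],cv2.COLOR_RGB2HSV)
    ok=(im['z_map']>0)&(P[...,0]>400)&(P[...,0]<680)&(P[...,1]>-250)&(P[...,1]<150)
    bl=ok&(hsv[...,0]>100)&(hsv[...,0]<125)&(hsv[...,1]>150)&(P[...,2]>-10)&(P[...,2]<80)
    r=bl&(P[...,2]>56); 
    print(n,'blue z pct',np.percentile(P[bl][:,2],[1,50,99]), r.sum())
    base=bl&(P[...,2]<20); rect=cv2.minAreaRect(P[bl][:,:2].astype(np.float32)); print('block rect all',rect)
    q=P[r][:,:2]
    def res(p):  # rim annulus r~17-19
        c=np.array([p[0],p[1]])+np.outer(L,[-np.sin(p[2]),np.cos(p[2])])
        return np.clip(np.min(np.abs(np.linalg.norm(q[:,None]-c,axis=2)-18.5),axis=1),0,6)
    best=min((least_squares(res,[x0,y0,a]) for x0 in(565,580) for y0 in (-70,-50,-30) for a in(-.1,0,.1)),key=lambda s:s.cost)
    print('block',best.x,np.sqrt(2*best.cost/len(q)))
    tray=ok&(P[...,2]>-6)&(P[...,2]<14)&(hsv[...,1]<60)&(P[...,0]<540)
    for l,(len_) in dict(tube_orange=138,tube_black=139,tube_short=115,tube_plain=118).items():
        for d in arm.silhouettes(l,n)[:2]:
            m=d['mask']&(im['z_map']>0); p=P[m]; p=p[(p[:,2]>60)&(p[:,2]<150)]
            if len(p)<5: continue
            print(l,round(d['score'],2),len(p),'zmax',np.percentile(p[:,2],98).round(),end=' ')
            # cylinder fit to visible points, vertical axis, on glass r=8.5 / cap r=10
            capz=len_-dict(tube_orange=24,tube_black=18,tube_short=18,tube_plain=0)[l]
            p=p[p[:,2]<len_-3]; rr=np.where(p[:,2]>capz,10,8.5)
            cam=np.array(im['xyz'])[:2]; v=(p[:,:2].mean(0)-cam); v/=np.linalg.norm(v)
            s=least_squares(lambda c:np.hypot(p[:,0]-c[0],p[:,1]-c[1])-rr,np.median(p[:,:2],axis=0)+8*v,loss='soft_l1')
            print(s.x.round(1),np.sqrt(np.mean(s.fun**2)).round(1))
    # stand cup rims
    im_r=ok&(P[...,2]>51)&(P[...,2]<59)&(P[...,0]<510)&(hsv[...,1]<80)
    q=P[im_r][:,:2]
    def rs(p):
        c=np.array([p[0],p[1]])+np.outer(L,[-np.sin(p[2]),np.cos(p[2])])
        dd=np.min(np.linalg.norm(q[:,None]-c,axis=2),axis=1)
        return np.clip(np.abs(dd-14),0,8)
    best=min((least_squares(rs,[x0,y0,a]) for x0 in(450,465) for y0 in (-80,-65,-50) for a in(-.1,0,.1)),key=lambda s:s.cost)
    print('stands',best.x,len(q),np.sqrt(2*best.cost/len(q)))
E
sed -i '1a arm.get_image("scene");arm.get_image("side")' fit.py; python3 fit.py
```

```text
scene blue z pct [ 4.30800773 28.90963229 61.97970149] 508
block rect all ((590.9884643554688, -32.84717559814453), (231.82728576660156, 81.19097900390625), 86.42374420166016)
block [ 5.81152344e+02 -3.16148774e+01 -6.70682716e-02] 1.6884683068440764
tube_orange 0.64 395 zmax 141.0 [460.4 -30.1] 0.9
tube_black 0.69 437 zmax 130.0 [ 344.5 -110.6] 2.1
tube_short 0.84 325 zmax 117.0 [ 450.3 -139.5] 0.8
tube_plain 0.5 260 zmax 120.0 [465.5  24.8] 1.0
stands [ 4.58355794e+02 -5.67358910e+01 -9.02706017e-02] 477 3.051190751751379
side blue z pct [ 1.82662964 35.8387297  59.58353246] 395
block rect all ((581.80224609375, -32.393943786621094), (231.97119140625, 58.28291702270508), 86.23255157470703)
block [ 5.82065917e+02 -3.11729743e+01 -6.55083194e-02] 2.0454953787234262
tube_orange 0.72 228 zmax 138.0 [459.7 -30.1] 1.0
tube_black 0.92 316 zmax 139.0 [454.9 -84.8] 2.4
tube_black 0.74 317 zmax 128.0 [ 344.3 -110.8] 2.1
tube_short 0.81 265 zmax 115.0 [ 449.8 -139.4] 1.0
tube_plain 0.56 124 zmax 117.0 [464.2  24.2] 1.3
tube_plain 0.52 266 zmax 138.0 [459.5 -30.1] 1.1
stands [ 4.56917205e+02 -5.55695434e+01 -9.03022888e-02] 240 3.227105550076918
```

Both cameras agree to within about 1.5 mm. From left to right the tubes are plain (465,24.5), orange (460,-30), black (455,-85) and short (450,-139.5). The block centre is (581.6,-31.4) with a yaw of -0.066.

```bash
cat > go.py <<'E'
from h import *
import sys
def go(x,y,z,yaw=-5,frm=None):
    s=arm.sense(); R0=rot(s['orientation']); p=np.array(s['ee_pos']); a=np.radians(yaw)
    Rt=np.array([[np.cos(a),np.sin(a),0],[np.sin(a),-np.cos(a),0],[0,0,-1]])
    print('shift cm',(R0.T@(np.array([x,y,z])-p)/10).round(2),'turn',np.degrees(R.from_matrix(R0.T@Rt).as_rotvec()).round(1))
if __name__=='__main__':
    s=arm.sense(); print(s['t'],s['ee_pos'].round(1),s['grip_width'],s['wrist_force'].round(1))
    for a in sys.argv[1:]: go(*map(float,a.split(',')))
E
python3 go.py 410,360,250,28 465,24.5,250,-5
```

```text
1.2 [216.  613.  250.3] 0.9987370357286368 [ 0.2 -0.5  0.3]
shift cm [-17.42  26.7    0.03] turn [-0.   0.  42.6]
shift cm [-4.723e+01  4.304e+01  3.000e-02] turn [ 0.   0.  75.6]
```

move_arm:
  motion:
    - [[-3.5, 5.3, 0], [0, 0, 8.5], 5]
    - [[-7, 10.7, 0], [0, 0, 17], 5]
    - [[-10.5, 16, 0], [0, 0, 25.5], 5]
    - [[-14, 21.4, 0], [0, 0, 34], 5]
    - [[-17.4, 26.7, 0], [0, 0, 42.5], 5]
  grip_force: 30

```text
t: 1.7
ee_pos: [369.0, 413.0, 250.7]
orientation: [-0.0, 0.971, 0.24, 0.0]
wrist_force: [1.0, 0.8, -0.4]
grip_width: 0.587
```

```bash
python3 go.py 465,24.5,230,-5
```

```text
1.7 [369.  413.  250.7] 0.5873205761426993 [ 1.   0.8 -0.4]
shift cm [-9.59 38.85  2.04] turn [-0.  -0.  32.8]
```

move_arm:
  motion:
    - [[-1.2, 4.8, 0], [0, 0, 5], 5]
    - [[-2.4, 9.7, 0.5], [0, 0, 10], 5]
    - [[-3.6, 14.5, 1], [0, 0, 15], 5]
    - [[-4.8, 19.4, 1.5], [0, 0, 20], 5]
    - [[-6, 24.2, 2], [0, 0, 25], 5]

```text
t: 2.2
ee_pos: [428.5, 171.2, 231.1]
orientation: [-0.001, 1.0, 0.023, 0.001]
wrist_force: [1.9, -0.1, -0.6]
grip_width: 0.583
```

```bash
python3 go.py 465,24.5,230,-5
```

```text
2.2 [428.5 171.2 231.1] 0.5827131459657325 [ 1.9 -0.1 -0.6]
shift cm [ 2.98 14.82  0.09] turn [-0.1 -0.1  7.6]
```

move_arm:
  motion:
    - [[1, 4.9, 0], [0, 0, 3], 5]
    - [[2, 9.8, 0], [0, 0, 6], 5]
    - [[3, 14.8, 0.1], [0, 0, 7.6], 5]
    - [[3, 14.8, 0.1], [0, 0, 7.6], 5]
    - [[3, 14.8, 0.1], [0, 0, 7.6], 5]

```text
t: 2.7
ee_pos: [465.4, 23.1, 230.1]
orientation: [-0.001, 0.999, -0.046, 0.001]
wrist_force: [-0.2, 0.2, -0.4]
grip_width: 0.588
```

```bash
python3 - <<'E'
from h import *
s=arm.sense(); im=arm.get_image('wrist'); H=np.array(im['hand_eye']); print(H.round(2),s['ee_pos'])
T=np.eye(4);T[:3,:3]=rot(s['orientation']);T[:3,3]=s['ee_pos']; M=T@H
im['attitude']=M[:3,:3]; im['xyz']=M[:3,3]; P=cloud(im)
f=210/np.tan(np.radians(im['vfov'])/2)
g=im['pixels'][...,::-1].copy()
for p,c in [((465,24.5,118),(0,0,255)),((460,-30,138),(0,0,255)),((455,-85,139),(0,0,255)),((450,-139.5,115),(0,0,255)),((576.2,-113.7,60),(0,255,0)),((579.8,-58.8,60),(0,255,0)),((583.4,-4,60),(0,255,0)),((587,50.9,60),(0,255,0))]:
    q=M[:3,:3].T@(np.array(p)-M[:3,3]); u=(int(im['cx']+f*q[0]/-q[2]),int(im['cy']-f*q[1]/-q[2])); print(p,u); cv2.drawMarker(g,u,c,0,12,1)
cv2.imwrite('pics/w0.png',g)
E
python3 go.py 465,24.5,101
```

```text
[[   1.      0.      0.     -0.24]
 [   0.     -0.96   -0.26  -66.63]
 [   0.      0.26   -0.96 -124.27]
 [   0.      0.      0.      1.  ]] [465.42766548  23.09182161 230.09927299]
(465, 24.5, 118) (281, 208)
(460, -30, 138) (281, 279)
(455, -85, 139) (281, 337)
(450, -139.5, 115) (281, 367)
(576.2, -113.7, 60) (389, 302)
(579.8, -58.8, 60) (392, 257)
(583.4, -4, 60) (396, 209)
(587, 50.9, 60) (400, 156)
2.75 [465.1  25.1 229.9] 0.587675768097976 [ 0.5  0.3 -0.7]
shift cm [-0.03  0.09 12.89] turn [-0.1 -0.1 -0. ]
```

View pics/w0.png

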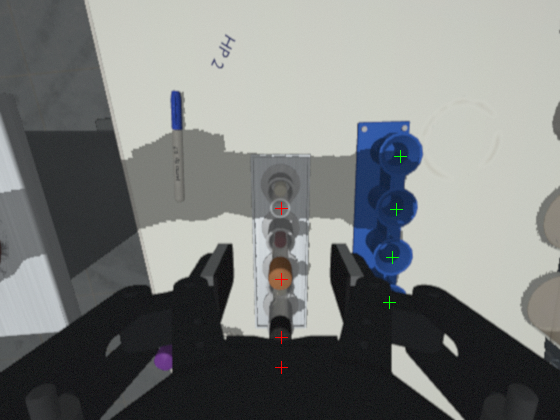

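In the wrist view, the predicted tops of plain (281,208) and orange (281,279) and the well centres (e.g. 400,156) all fall on the real ones. That also confirms the choice at close range, so I'll pick plain first.

move_arm:
  motion:
    - [[0, 0, 4], [0, 0, 0], 5]
    - [[0, 0, 8], [0, 0, 0], 5]
    - [[0, 0, 11], [0, 0, 0], 5]
    - [[0, 0, 12.9], [0, 0, 0], 5]
    - [[0, 0, 12.9], [0, 0, 0], 5]

```text
t: 3.25
ee_pos: [463.4, 27.9, 98.7]
orientation: [-0.002, 0.999, -0.042, -0.002]
wrist_force: [-0.6, 0.6, 0.9]
grip_width: 0.588
```

move_arm:
  motion:
    - [[0, 0, 0], [0, 0, 0], 0.5]
    - [[0, 0, 0], [0, 0, 0], 0.5]
    - [[0, 0, 0], [0, 0, 0], 0.5]
    - [[0, 0, 0], [0, 0, 0], 0.5]
    - [[0, 0, 0], [0, 0, 0], 0.5]

```text
t: 3.75
ee_pos: [464.1, 28.2, 99.6]
orientation: [-0.002, 0.999, -0.042, -0.001]
wrist_force: [-0.8, 1.5, 6.1]
grip_width: 0.193
```

move_arm:
  motion:
    - [[0, 0, -2], [0, 0, 0], 0.5]
    - [[0, 0, -5], [0, 0, 0], 0.5]
    - [[0, 0, -9], [0, 0, 0], 0.5]
    - [[0, 0, -13], [0, 0, 0], 0.5]
    - [[0, 0, -15], [0, 0, 0], 0.5]

```text
t: 4.25
ee_pos: [465.6, 27.1, 253.0]
orientation: [-0.002, 0.999, -0.042, 0.001]
wrist_force: [1.0, 1.2, -0.5]
grip_width: 0.192
```

```bash
cat > look.py <<'E'
from h import *
import sys
# python3 look.py z0 z1 : fit vertical-ish axis to held tube points between heights rel to TCP; wrist cam
s=arm.sense(); im=arm.get_image('wrist'); H=np.array(im['hand_eye'])
im['attitude']=H[:3,:3]; im['xyz']=H[:3,3]; P=cloud(im)  # tool coords
cv2.imwrite('pics/'+sys.argv[1]+'.png',im['pixels'][...,::-1])
m=(im['z_map']>0)&(abs(P[...,0])<13)&(abs(P[...,1])<25)&(P[...,2]>-25)&(P[...,2]<115)
for a in range(-25,115,10):
    k=m&(P[...,2]>=a)&(P[...,2]<a+10)
    if k.sum()>8: print(a,k.sum(),'x',P[k][:,0].mean().round(1),'ymin/med',np.percentile(P[k][:,1],[5,50]).round(1))
E
python3 look.py hold1; python3 go.py 576.2,-113.7,248
```

```text
-25 1498 x -0.2 ymin/med [-11.4  -0.7]
-15 1131 x -0.1 ymin/med [-11.4  -2.3]
-5 747 x -0.2 ymin/med [-11.3  -3.1]
5 468 x -0.1 ymin/med [-11.4  -3.7]
15 241 x -0.2 ymin/med [-4.  -2.6]
25 173 x -0.4 ymin/med [-3.9 -2.9]
35 145 x -0.1 ymin/med [-3.8 -2.7]
45 126 x -0.2 ymin/med [-3.7 -2.6]
55 105 x -0.2 ymin/med [-3.7 -2.6]
65 96 x -0.2 ymin/med [-3.6 -2.4]
75 44 x 0.0 ymin/med [-3.5 -2.6]
4.3 [466.9  27.1 254.9] 0.19005022645332875 [0.2 0.7 0.9]
shift cm [12.07 13.11  0.7 ] turn [-0.3 -0.4  0.2]
```

The held tube is vertical and its axis is 4.3 mm towards tool +y, so I'll compensate for that.

move_arm:
  motion:
    - [[2.4, 2.5, 0], [0, 0, 0], 0.5]
    - [[5.6, 5.9, 0.3], [0, 0, 0], 0.5]
    - [[8.8, 9.3, 0.5], [0, 0, 0], 0.5]
    - [[12.1, 12.7, 0.7], [0, 0, 0], 0.5]
    - [[12.1, 12.7, 0.7], [0, 0, 0], 0.5]

```text
t: 4.8
ee_pos: [578.4, -117.3, 247.0]
orientation: [0.0, 0.999, -0.047, 0.004]
wrist_force: [-1.0, -0.8, -1.2]
grip_width: 0.188
```

```bash
python3 look.py hold2|sed -n '6,9p'; python3 go.py 576.6,-109.4,150 576.6,-109.4,101
```

```text
25 177 x -0.2 ymin/med [-4.  -2.8]
35 141 x -0.5 ymin/med [-3.9 -2.7]
45 126 x -0.1 ymin/med [-3.8 -2.8]
55 111 x -0.1 ymin/med [-3.7 -2.7]
4.85 [ 576.9 -113.5  246.8] 0.19272700805946472 [-0.4  0.3 -0.5]
shift cm [-0.13 -0.37  9.68] turn [-0.2 -0.3 -0.2]
shift cm [-0.15 -0.36 14.58] turn [-0.2 -0.3 -0.2]
```

View pics/hold2.png

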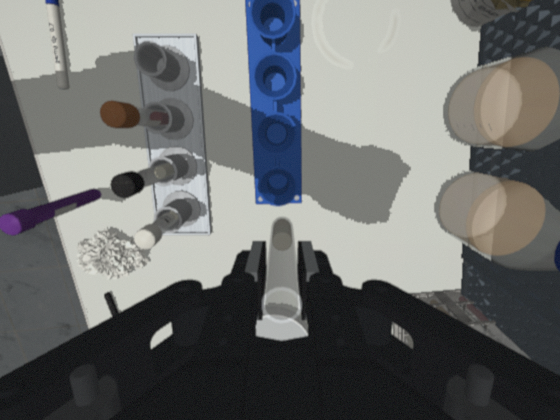

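The tube hangs at (283,230) above and in front of the rightmost well (278,185), where it should be given the camera's tilt. Now I'll lower it, correcting on the way.

move_arm:
  motion:
    - [[-0.15, -0.35, 0.5], [0, 0, 0], 0.5]
    - [[-0.15, -0.35, 3], [0, 0, 0], 0.5]
    - [[-0.15, -0.35, 6], [0, 0, 0], 0.5]
    - [[-0.15, -0.35, 7.5], [0, 0, 0], 0.5]
    - [[-0.15, -0.35, 7.5], [0, 0, 0], 0.5]

```text
t: 5.35
ee_pos: [573.6, -106.7, 169.1]
orientation: [-0.003, 0.999, -0.044, -0.001]
wrist_force: [-0.1, -0.1, 0.4]
grip_width: 0.192
```

```bash
python3 look.py hold3|sed -n '6,9p'; python3 go.py 576.6,-109.4,101
```

```text
25 180 x -0.3 ymin/med [-4.1 -2.9]
35 146 x -0.3 ymin/med [-3.9 -2.7]
45 124 x -0.1 ymin/med [-3.8 -2.6]
55 113 x -0.3 ymin/med [-3.7 -2.6]
5.4 [ 574.9 -107.5  170.8] 0.18997020125230213 [-0.  -0.1  0. ]
shift cm [0.17 0.21 6.98] turn [-0.3 -0.1 -0. ]
```

move_arm:
  motion:
    - [[0.2, 0.2, 0.2], [0, 0, 0], 0.5]
    - [[0.2, 0.2, 1.5], [0, 0, 0], 0.5]
    - [[0.2, 0.2, 3], [0, 0, 0], 0.5]
    - [[0.2, 0.2, 4.5], [0, 0, 0], 0.5]
    - [[0.2, 0.2, 4.5], [0, 0, 0], 0.5]

```text
t: 5.9
ee_pos: [575.5, -108.8, 123.9]
orientation: [-0.003, 0.999, -0.044, -0.001]
wrist_force: [-0.2, 0.6, -0.2]
grip_width: 0.194
```

```bash
python3 look.py hold4|sed -n '6,9p'; python3 go.py 576.6,-109.4,100
```

```text
25 176 x -0.1 ymin/med [-3.9 -2.8]
35 148 x -0.4 ymin/med [-3.9 -2.7]
45 125 x -0.1 ymin/med [-3.9 -2.7]
55 339 x -0.5 ymin/med [-17.1 -13. ]
5.95 [ 576.3 -109.2  125. ] 0.19130316362707378 [-0.2  0.3 -0.1]
shift cm [0.03 0.03 2.5 ] turn [-0.3 -0.  -0. ]
```

move_arm:
  motion:
    - [[0, 0, 1], [0, 0, 0], 0.5]
    - [[0, 0, 1.8], [0, 0, 0], 0.5]
    - [[0, 0, 2.2], [0, 0, 0], 0.5]
    - [[0, 0, 2.4], [0, 0, 0], 0.5]
    - [[0, 0, 2.4], [0, 0, 0], 0.5]

```text
t: 6.45
ee_pos: [576.3, -109.0, 100.8]
orientation: [-0.003, 0.999, -0.044, 0.0]
wrist_force: [0.1, -0.4, 0.1]
grip_width: 0.189
```

```bash
python3 go.py 576.6,-109.4,100
```

```text
6.45 [ 576.3 -109.   100.8] 0.18895269966826553 [ 0.1 -0.4  0.1]
shift cm [0.04 0.03 0.08] turn [-0.3 -0.  -0. ]
```

move_arm:
  motion:
    - [[0, 0, 0.1], [0, 0, 0], 0.5]
    - [[0, 0, 0.1], [0, 0, 0], 5]
    - [[0, 0, 0.1], [0, 0, 0], 5]
    - [[0, 0, 0.1], [0, 0, 0], 5]
    - [[0, 0, 0.1], [0, 0, 0], 5]

```text
t: 6.95
ee_pos: [576.4, -109.1, 100.0]
orientation: [-0.003, 0.999, -0.044, 0.0]
wrist_force: [-0.1, -0.2, -0.1]
grip_width: 0.587
```

move_arm:
  motion:
    - [[0, 0, -1.5], [0, 0, 0], 5]
    - [[0, 0, -4], [0, 0, 0], 5]
    - [[0, 0, -8], [0, 0, 0], 5]
    - [[0, 0, -11], [0, 0, 0], 5]
    - [[0, 0, -11], [0, 0, 0], 5]

```text
t: 7.45
ee_pos: [578.9, -110.9, 214.8]
orientation: [-0.002, 0.999, -0.044, 0.006]
wrist_force: [1.3, -0.3, -0.4]
grip_width: 0.585
```

```bash
cat > plc.py <<'E'
from h import *
import sys
def chk(lab,cap,ln,n,near):
    im=arm.get_image(n); P=cloud(im); cv2.imwrite(f'pics/{sys.argv[1]}_{n}.png',im['pixels'][...,::-1])
    m=(im['z_map']>0)&(np.hypot(P[...,0]-near[0],P[...,1]-near[1])<20)&(P[...,2]>66)&(P[...,2]<150)
    p=P[m]; top=np.percentile(p[:,2],98) if len(p)>5 else 0; p=p[p[:,2]<ln-3]; rr=np.where(p[:,2]>ln-cap,10,8.5)
    if len(p)<20: print(n,'few',len(p));return
    from scipy.optimize import least_squares
    v=np.array(near)-np.array(im['xyz'])[:2]; v/=np.linalg.norm(v)
    s=least_squares(lambda c:np.hypot(p[:,0]-c[0]-c[2]*(p[:,2]-90),p[:,1]-c[1]-c[3]*(p[:,2]-90))-rr,[*(np.median(p[:,:2],axis=0)+8*v),0,0],loss='soft_l1')
    print(n,len(p),'top',top.round(),'xy@90',s.x[:2].round(1),'tilt',s.x[2:].round(3))
for n in('scene','side'): chk('',float(sys.argv[2]),float(sys.argv[3]),n,(float(sys.argv[4]),float(sys.argv[5])))
E
python3 plc.py p1 0 118 576 -114; python3 go.py 460,-28,235 460,-30,120
```

```text
scene 213 top 120.0 xy@90 [ 577.5 -113.3] tilt [-0.025  0.001]
side 206 top 117.0 xy@90 [ 576.9 -113.3] tilt [ 0.001 -0.035]
7.55 [ 576.3 -109.6  210.4] 0.58444596112108 [-0.  -0.1 -0.8]
shift cm [-12.3   -7.12  -2.44] turn [-0.3 -0.1 -0. ]
shift cm [-12.3   -6.86   9.06] turn [-0.3 -0.1 -0. ]
```

Plain is in the rightmost well: top at 117, axis within 1 mm of the well centre, upright. Next is orange.

move_arm:
  motion:
    - [[-3, -1.8, 0], [0, 0, 0], 5]
    - [[-7, -4, 0], [0, 0, 0], 5]
    - [[-11, -6.2, 0], [0, 0, 0], 5]
    - [[-12.3, -6.9, 0], [0, 0, 0], 5]
    - [[-12.3, -6.9, 0], [0, 0, 0], 5]

```text
t: 8.05
ee_pos: [456.7, -28.0, 209.3]
orientation: [-0.003, 0.999, -0.042, -0.002]
wrist_force: [0.3, -0.0, -0.1]
grip_width: 0.583
```

```bash
python3 - <<'E'
from h import *
arm.get_image('wrist')
E
python3 go.py 460,-30,121
```

```text
8.1 [458.9 -29.3 209.8] 0.5820453818201551 [ 0.6  0.3 -0.2]
shift cm [0.12 0.11 8.88] turn [-0.3  0.   0.1]
```

move_arm:
  motion:
    - [[0.1, 0.1, 2.5], [0, 0, 0], 5]
    - [[0.1, 0.1, 5.5], [0, 0, 0], 5]
    - [[0.1, 0.1, 8], [0, 0, 0], 5]
    - [[0.1, 0.1, 8.9], [0, 0, 0], 5]
    - [[0.1, 0.1, 8.9], [0, 0, 0], 5]

```text
t: 8.6
ee_pos: [459.8, -30.8, 119.4]
orientation: [-0.002, 0.999, -0.044, -0.001]
wrist_force: [0.7, -0.1, 0.9]
grip_width: 0.585
```

move_arm:
  motion:
    - [[0, 0.1, 0], [0, 0, 0], 0.5]
    - [[0, 0.1, 0], [0, 0, 0], 0.5]
    - [[0, 0.1, 0], [0, 0, 0], 0.5]
    - [[0, 0.1, 0], [0, 0, 0], 0.5]
    - [[0, 0.1, 0], [0, 0, 0], 0.5]

```text
t: 9.1
ee_pos: [460.5, -31.9, 120.2]
orientation: [-0.002, 0.999, -0.044, -0.0]
wrist_force: [-0.4, -0.3, 4.5]
grip_width: 0.225
```

move_arm:
  motion:
    - [[0, 0, -2], [0, 0, 0], 0.5]
    - [[0, 0, -5], [0, 0, 0], 0.5]
    - [[0, 0, -9], [0, 0, 0], 0.5]
    - [[0, 0, -12], [0, 0, 0], 0.5]
    - [[0, 0, -13.5], [0, 0, 0], 0.5]

```text
t: 9.6
ee_pos: [461.3, -32.6, 257.9]
orientation: [-0.003, 0.999, -0.044, 0.002]
wrist_force: [-0.1, -0.4, -0.8]
grip_width: 0.228
```

```bash
python3 look.py hold5; python3 go.py 579.8,-58.8,255
```

```text
-25 2500 x -0.3 ymin/med [-11.7  -4.3]
-15 663 x -0.1 ymin/med [-12.7 -11.2]
-5 516 x -0.2 ymin/med [-12.7 -11.1]
5 225 x 0.4 ymin/med [-11.4 -10.7]
15 211 x -0.5 ymin/med [-10.5  -9.4]
25 164 x -1.0 ymin/med [-10.5  -9.4]
35 131 x -0.9 ymin/med [-10.4  -9.3]
45 116 x -1.1 ymin/med [-10.3  -9.4]
55 97 x -1.0 ymin/med [-10.2  -9.1]
65 83 x -0.9 ymin/med [-10.1  -9.2]
75 75 x -1.2 ymin/med [-10.1  -9. ]
85 65 x -1.0 ymin/med [-10.  -9.]
95 32 x -1.3 ymin/med [-9.9 -8.7]
9.65 [462.2 -32.8 259.2] 0.23086782298706832 [0.7 0.1 1.5]
shift cm [11.94  1.57  0.49] turn [-0.3 -0.4 -0. ]
```

move_arm:
  motion:
    - [[2.5, 0.4, 0], [0, 0, 0], 0.5]
    - [[6.5, 0.9, 0], [0, 0, 0], 0.5]
    - [[10, 1.5, 0], [0, 0, 0], 0.5]
    - [[12, 1.8, 0], [0, 0, 0], 0.5]
    - [[12, 1.8, 0], [0, 0, 0], 0.5]

```text
t: 10.15
ee_pos: [581.8, -61.7, 258.2]
orientation: [-0.002, 0.999, -0.044, 0.003]
wrist_force: [-0.7, -0.5, -0.1]
grip_width: 0.23
```

```bash
python3 look.py hold6|sed -n '6,7p'; python3 go.py 580.6,-60.9,190
```

```text
25 158 x -0.9 ymin/med [-10.5  -9.4]
35 140 x -1.0 ymin/med [-10.4  -9.4]
10.2 [580.  -61.2 258.2] 0.22159511289510775 [-0.7 -0.1  0.1]
shift cm [ 0.03 -0.    6.82] turn [-0.3 -0.2 -0. ]
```

move_arm:
  motion:
    - [[0.1, 0, 2], [0, 0, 0], 0.5]
    - [[0.1, 0, 4.5], [0, 0, 0], 0.5]
    - [[0.1, 0, 6.5], [0, 0, 0], 0.5]
    - [[0.1, 0, 7], [0, 0, 0], 0.5]
    - [[0.1, 0, 7], [0, 0, 0], 0.5]

```text
t: 10.7
ee_pos: [579.9, -60.5, 187.6]
orientation: [-0.003, 0.999, -0.044, 0.001]
wrist_force: [-0.6, -0.7, 0.2]
grip_width: 0.226
```

```bash
python3 look.py hold7|sed -n '6,7p'; python3 go.py 580.6,-60.9,120.5
```

```text
25 161 x -1.1 ymin/med [-10.4  -9.4]
35 134 x -1.1 ymin/med [-10.4  -9.5]
10.75 [580.9 -60.8 188.6] 0.22383298488139322 [ 0.4 -0.1  0.3]
shift cm [-0.05  0.05  6.81] turn [-0.3 -0.2 -0. ]
```

Aligned; now lowering it to the bottom.

move_arm:
  motion:
    - [[0, 0, 2], [0, 0, 0], 0.5]
    - [[0, 0, 4], [0, 0, 0], 0.5]
    - [[0, 0, 5.5], [0, 0, 0], 0.5]
    - [[0, 0, 6.4], [0, 0, 0], 0.5]
    - [[0, 0, 6.6], [0, 0, 0], 0.5]

```text
t: 11.25
ee_pos: [581.2, -60.4, 122.7]
orientation: [-0.003, 0.999, -0.044, 0.002]
wrist_force: [0.4, -0.0, -0.1]
grip_width: 0.227
```

```bash
python3 go.py 580.6,-60.9,120.3
```

```text
11.25 [581.2 -60.4 122.7] 0.22713847782564847 [ 0.4 -0.  -0.1]
shift cm [-0.05  0.05  0.24] turn [-0.3 -0.2 -0. ]
```

move_arm:
  motion:
    - [[0, 0, 0.2], [0, 0, 0], 0.5]
    - [[0, 0, 0.2], [0, 0, 0], 0.5]
    - [[0, 0, 0.2], [0, 0, 0], 5]
    - [[0, 0, 0.2], [0, 0, 0], 5]
    - [[0, 0, 0.2], [0, 0, 0], 5]

```text
t: 11.75
ee_pos: [581.4, -60.5, 121.1]
orientation: [-0.003, 0.999, -0.044, 0.002]
wrist_force: [0.7, -0.5, -1.1]
grip_width: 0.587
```

move_arm:
  motion:
    - [[0, 0, -1], [0, 0, 0], 5]
    - [[0, 0, -3], [0, 0, 0], 5]
    - [[0, 0, -6], [0, 0, 0], 5]
    - [[0, 0, -9], [0, 0, 0], 5]
    - [[0, 0, -9], [0, 0, 0], 5]

```text
t: 12.25
ee_pos: [583.8, -62.1, 216.4]
orientation: [-0.002, 0.999, -0.044, 0.008]
wrist_force: [0.2, -0.3, 0.2]
grip_width: 0.585
```

```bash
python3 plc.py p2 24 138 580 -59; python3 go.py 455,-85,210
```

```text
scene 289 top 140.0 xy@90 [582.5 -58.2] tilt [ 0.005 -0.005]
side 225 top 138.0 xy@90 [581.2 -57.9] tilt [-0.008 -0.011]
12.35 [581.2 -61.  212.3] 0.5857561386132198 [ 0.   0.4 -0.2]
shift cm [-12.37   3.5    0.13] turn [-0.3 -0.4 -0. ]
```

Orange is placed: top at 138, within 2 mm of the well centre. Next is black.

move_arm:
  motion:
    - [[-3, 0.8, 0], [0, 0, 0], 5]
    - [[-7, 2, 0], [0, 0, 0], 5]
    - [[-11, 3.1, 0], [0, 0, 0], 5]
    - [[-12.4, 3.5, 0], [0, 0, 0], 5]
    - [[-12.4, 3.5, 0], [0, 0, 0], 5]

```text
t: 12.85
ee_pos: [451.5, -85.3, 210.6]
orientation: [-0.003, 0.999, -0.045, 0.001]
wrist_force: [0.5, 0.3, 0.1]
grip_width: 0.586
```

```bash
python3 - <<'E'
from h import *
arm.get_image('wrist')
E
python3 go.py 455,-85,121
```

```text
12.9 [454.  -84.9 210.9] 0.5877504846906038 [ 0.5 -0.3  1. ]
shift cm [0.06 0.06 8.99] turn [-0.4 -0.3 -0.1]
```

move_arm:
  motion:
    - [[0.1, 0, 2.5], [0, 0, 0], 5]
    - [[0.1, 0, 5.5], [0, 0, 0], 5]
    - [[0.1, 0, 7.8], [0, 0, 0], 5]
    - [[0.1, 0, 8.5], [0, 0, 0], 5]
    - [[0.1, 0, 8.5], [0, 0, 0], 5]

```text
t: 13.4
ee_pos: [456.0, -84.1, 124.8]
orientation: [-0.003, 0.999, -0.044, 0.002]
wrist_force: [0.4, 0.2, 0.8]
grip_width: 0.581
```

move_arm:
  motion:
    - [[0, 0, 0], [0, 0, 0], 0.5]
    - [[0, 0, 0], [0, 0, 0], 0.5]
    - [[0, 0, 0], [0, 0, 0], 0.5]
    - [[0, 0, 0], [0, 0, 0], 0.5]
    - [[0, 0, 0], [0, 0, 0], 0.5]

```text
t: 13.9
ee_pos: [456.7, -84.3, 125.6]
orientation: [-0.003, 0.999, -0.044, 0.003]
wrist_force: [-0.1, 0.5, 4.5]
grip_width: 0.226
```

move_arm:
  motion:
    - [[0, 0, -2], [0, 0, 0], 0.5]
    - [[0, 0, -5], [0, 0, 0], 0.5]
    - [[0, 0, -9], [0, 0, 0], 0.5]
    - [[0, 0, -12], [0, 0, 0], 0.5]
    - [[0, 0, -13.5], [0, 0, 0], 0.5]

```text
t: 14.4
ee_pos: [456.7, -85.5, 263.3]
orientation: [-0.003, 0.999, -0.044, 0.005]
wrist_force: [0.9, -0.3, -0.6]
grip_width: 0.22
```

```bash
python3 look.py hold8|tail -n +3; python3 go.py 583.4,-4,260
```

```text
-5 487 x 0.1 ymin/med [-11.4  -9. ]
5 296 x -0.3 ymin/med [-11.3  -7.2]
15 226 x -1.0 ymin/med [-7.6 -6.2]
25 177 x -1.7 ymin/med [-7.3 -6.1]
35 141 x -1.7 ymin/med [-7.2 -6.2]
45 121 x -1.9 ymin/med [-7.1 -6.1]
55 95 x -1.5 ymin/med [-7.  -6.2]
65 90 x -2.3 ymin/med [-6.8 -5.8]
75 76 x -2.3 ymin/med [-6.8 -5.8]
85 66 x -2.8 ymin/med [-6.8 -5.5]
95 59 x -2.8 ymin/med [-6.5 -5.6]
105 10 x -3.0 ymin/med [-6.3 -5.8]
14.45 [457.5 -85.7 264.5] 0.22492042535010293 [ 0.6 -0.8  0.2]
shift cm [11.81 -9.24  0.67] turn [-0.4 -0.7 -0. ]
```

move_arm:
  motion:
    - [[2.5, -2, 0], [0, 0, 0], 0.5]
    - [[6.2, -4.8, 0], [0, 0, 0], 0.5]
    - [[9.8, -7.6, 0], [0, -0.5, 0], 0.5]
    - [[12, -9.4, 0], [0, -0.6, 0], 0.5]
    - [[12, -9.4, 0], [0, -0.6, 0], 0.5]

```text
t: 14.95
ee_pos: [587.7, 2.1, 264.5]
orientation: [-0.004, 0.999, -0.04, 0.001]
wrist_force: [-1.0, 0.4, -0.8]
grip_width: 0.225
```

```bash
python3 look.py hold9|sed -n '7,12p'; python3 go.py 586,-2.5,195
```

```text
35 141 x -1.5 ymin/med [-7.3 -6.2]
45 119 x -1.9 ymin/med [-7.1 -6.1]
55 101 x -1.7 ymin/med [-6.9 -6. ]
65 88 x -2.2 ymin/med [-6.9 -5.7]
75 74 x -2.5 ymin/med [-6.8 -5.8]
85 70 x -2.5 ymin/med [-6.5 -5.6]
15.0 [585.7  -0.6 264.7] 0.22496314740811058 [-0.5 -0.5 -0.7]
shift cm [0.05 0.23 6.97] turn [-0.4  0.   0.2]
```

move_arm:
  motion:
    - [[0.1, 0.2, 2], [0, 0, 0], 0.5]
    - [[0.1, 0.2, 4.5], [0, 0, 0], 0.5]
    - [[0.1, 0.2, 6.5], [0, 0, 0], 0.5]
    - [[0.1, 0.2, 7], [0, 0, 0], 0.5]
    - [[0.1, 0.2, 7], [0, 0, 0], 0.5]

```text
t: 15.5
ee_pos: [585.3, -3.2, 194.0]
orientation: [-0.003, 0.999, -0.043, -0.001]
wrist_force: [-0.4, -0.0, 0.5]
grip_width: 0.227
```

```bash
python3 look.py hold10|sed -n '9,12p'; python3 go.py 586,-2.5,126
```

```text
55 96 x -1.6 ymin/med [-6.9 -6. ]
65 93 x -2.4 ymin/med [-6.9 -5.9]
75 74 x -2.1 ymin/med [-6.7 -5.7]
85 68 x -2.9 ymin/med [-6.7 -5.6]
15.55 [586.2  -3.1 195.1] 0.2200269769269747 [ 0.7  0.1 -0.3]
shift cm [-0.02 -0.02  6.91] turn [-0.3  0.   0.1]
```

move_arm:
  motion:
    - [[0, 0, 2], [0, 0, 0], 0.5]
    - [[0, 0, 4], [0, 0, 0], 0.5]
    - [[0, 0, 5.8], [0, 0, 0], 0.5]
    - [[0, 0, 6.8], [0, 0, 0], 0.5]
    - [[0, 0, 6.8], [0, 0, 0], 0.5]

```text
t: 16.05
ee_pos: [586.1, -2.9, 126.9]
orientation: [-0.003, 0.999, -0.043, -0.0]
wrist_force: [0.5, 0.6, 0.5]
grip_width: 0.224
```

```bash
python3 go.py 586,-2.5,125.6
```

```text
16.05 [586.1  -2.9 126.9] 0.2239902339798114 [0.5 0.6 0.5]
shift cm [-0.01 -0.04  0.13] turn [-0.3  0.   0.1]
```

move_arm:
  motion:
    - [[0, 0, 0.1], [0, 0, 0], 0.5]
    - [[0, 0, 0.1], [0, 0, 0], 0.5]
    - [[0, 0, 0.1], [0, 0, 0], 5]
    - [[0, 0, 0.1], [0, 0, 0], 5]
    - [[0, 0, 0.1], [0, 0, 0], 5]

```text
t: 16.55
ee_pos: [586.3, -2.9, 126.3]
orientation: [-0.003, 0.999, -0.043, 0.0]
wrist_force: [-0.1, 0.5, 0.0]
grip_width: 0.589
```

move_arm:
  motion:
    - [[0, 0, -1], [0, 0, 0], 5]
    - [[0, 0, -3], [0, 0, 0], 5]
    - [[0, 0, -6], [0, 0, 0], 5]
    - [[0, 0, -8.5], [0, 0, 0], 5]
    - [[0, 0, -8.5], [0, 0, 0], 5]

```text
t: 17.05
ee_pos: [588.8, -4.1, 216.0]
orientation: [-0.003, 0.999, -0.043, 0.005]
wrist_force: [1.4, -0.7, -0.5]
grip_width: 0.586
```

```bash
python3 plc.py p3 18 139 583.4 -4; python3 go.py 450,-139.5,210
```

```text
scene 266 top 142.0 xy@90 [582.8  -4.1] tilt [-0.022 -0.006]
side 126 top 139.0 xy@90 [584.6  -2.7] tilt [-0.009 -0.031]
17.15 [586.4  -3.3 212.2] 0.5858846290432229 [-0.4  0.4 -0.2]
shift cm [-12.43  14.73   0.11] turn [-0.4 -0.1  0.1]
```

Black is placed. Last is short.

move_arm:
  motion:
    - [[-2.5, 3, 0], [0, 0, 0], 5]
    - [[-5.7, 6.7, 0], [0, 0, 0], 5]
    - [[-8.9, 10.5, 0], [0, 0, 0], 5]
    - [[-12.4, 14.7, 0], [0, 0, 0], 5]
    - [[-12.4, 14.7, 0], [0, 0, 0], 5]

```text
t: 17.65
ee_pos: [444.1, -144.2, 210.6]
orientation: [-0.002, 0.999, -0.048, -0.002]
wrist_force: [0.1, -0.0, 0.9]
grip_width: 0.585
```

```bash
python3 - <<'E'
from h import *
arm.get_image('wrist')
E
python3 go.py 450,-139.5,101
```

```text
17.7 [ 446.4 -142.4  210.6] 0.5863757945580095 [-0.1  0.1  0.2]
shift cm [ 0.36 -0.25 10.97] turn [-0.3  0.1 -0.4]
```

move_arm:
  motion:
    - [[0.35, -0.2, 2], [0, 0, 0], 5]
    - [[0.35, -0.2, 5], [0, 0, 0], 5]
    - [[0.35, -0.2, 8.5], [0, 0, 0], 5]
    - [[0.35, -0.2, 10.8], [0, 0, 0], 5]
    - [[0.35, -0.2, 10.8], [0, 0, 0], 5]

```text
t: 18.2
ee_pos: [448.4, -137.9, 99.4]
orientation: [-0.004, 0.999, -0.046, -0.005]
wrist_force: [0.1, 0.5, -0.1]
grip_width: 0.587
```

move_arm:
  motion:
    - [[0, 0, 0], [0, 0, 0], 0.5]
    - [[0, 0, 0], [0, 0, 0], 0.5]
    - [[0, 0, 0], [0, 0, 0], 0.5]
    - [[0, 0, 0], [0, 0, 0], 0.5]
    - [[0, 0, 0], [0, 0, 0], 0.5]

```text
t: 18.7
ee_pos: [448.8, -138.0, 100.1]
orientation: [-0.004, 0.999, -0.046, -0.004]
wrist_force: [0.1, 0.1, 0.8]
grip_width: 0.22
```

move_arm:
  motion:
    - [[0, 0, -2], [0, 0, 0], 0.5]
    - [[0, 0, -5], [0, 0, 0], 0.5]
    - [[0, 0, -9], [0, 0, 0], 0.5]
    - [[0, 0, -13], [0, 0, 0], 0.5]
    - [[0, 0, -15], [0, 0, 0], 0.5]

```text
t: 19.2
ee_pos: [451.0, -140.1, 253.6]
orientation: [-0.004, 0.999, -0.046, -0.001]
wrist_force: [0.0, 0.1, 0.1]
grip_width: 0.223
```

```bash
python3 look.py hold11|tail -n +3; python3 go.py 587,50.9,255
```

```text
-5 455 x 0.2 ymin/med [-11.4  -7.8]
5 350 x 0.1 ymin/med [-11.4  -5.8]
15 252 x -0.1 ymin/med [-6.5 -5.1]
25 166 x -0.0 ymin/med [-6.2 -5.1]
35 146 x 0.1 ymin/med [-6.  -4.9]
45 106 x 0.2 ymin/med [-5.8 -4.7]
55 101 x 0.5 ymin/med [-5.6 -4.4]
65 94 x 0.3 ymin/med [-5.5 -4.5]
75 44 x 0.4 ymin/med [-5.3 -4.3]
19.25 [ 452.2 -140.6  255.5] 0.22342759532638978 [ 1.2 -0.8  2.4]
shift cm [ 11.66 -20.31   0.21] turn [-0.4 -0.1 -0.3]
```

move_arm:
  motion:
    - [[1.5, -2.6, -0.5], [0, 0, 0], 0.5]
    - [[3.7, -6.5, -0.5], [0, 0, 0], 0.5]
    - [[5.9, -10.5, -0.5], [0, 0, 0], 0.5]
    - [[8.1, -14.4, -0.5], [0, 0, 0], 0.5]
    - [[10, -18, -0.5], [0, 0, 0], 0.5]

```text
t: 19.75
ee_pos: [569.0, 31.6, 261.7]
orientation: [-0.004, 0.999, -0.046, 0.001]
wrist_force: [0.8, -0.7, -0.5]
grip_width: 0.225
```

```bash
python3 go.py 586.9,54,255
```

```text
19.75 [569.   31.6 261.7] 0.22519577822179215 [ 0.8 -0.7 -0.5]
shift cm [ 1.58 -2.39  0.69] turn [-0.4 -0.1 -0.2]
```

move_arm:
  motion:
    - [[0.8, -1.4, 0.3], [0, 0, 0], 0.5]
    - [[1.6, -2.4, 0.7], [0, 0, 0], 0.5]
    - [[1.6, -2.4, 0.7], [0, 0, 0], 0.5]
    - [[1.6, -2.4, 0.7], [0, 0, 0], 0.5]
    - [[1.6, -2.4, 0.7], [0, 0, 0], 0.5]

```text
t: 20.25
ee_pos: [586.5, 51.5, 255.2]
orientation: [-0.003, 0.999, -0.048, 0.001]
wrist_force: [0.4, 0.3, 0.6]
grip_width: 0.224
```

```bash
python3 look.py hold12|tail -n 3; python3 go.py 586.9,54,170
```

```text
55 99 x 0.4 ymin/med [-5.5 -4.7]
65 87 x 0.3 ymin/med [-5.4 -4.3]
75 47 x 0.5 ymin/med [-5.3 -4.3]
20.3 [586.6  51.9 255.4] 0.2297640417194334 [-0.2 -0.4 -0.4]
shift cm [-0.01 -0.16  8.54] turn [-0.4 -0.1 -0.4]
```

View pics/hold12.png

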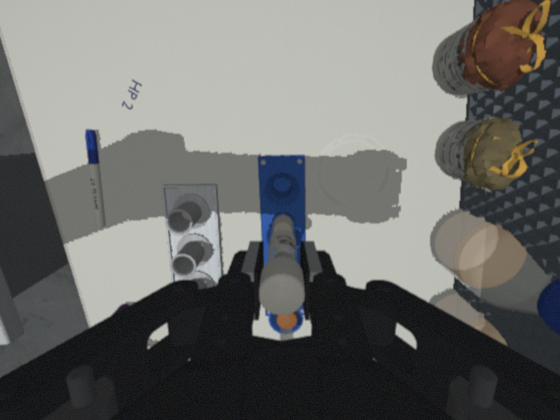

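The leftmost well (282,185) is empty and the short tube hangs over it at (283,230). Lowering it now.

move_arm:
  motion:
    - [[0, -0.2, 2.5], [0, 0, 0], 0.5]
    - [[0, -0.2, 5.5], [0, 0, 0], 0.5]
    - [[0, -0.2, 8], [0, 0, 0], 0.5]
    - [[0, -0.2, 8.5], [0, 0, 0], 0.5]
    - [[0, -0.2, 8.5], [0, 0, 0], 0.5]

```text
t: 20.8
ee_pos: [586.6, 53.6, 170.3]
orientation: [-0.003, 0.999, -0.048, 0.001]
wrist_force: [-0.2, 0.7, 0.4]
grip_width: 0.226
```

```bash
python3 look.py hold13|tail -n 4; python3 go.py 586.9,54,101
```

```text
55 108 x 0.2 ymin/med [-5.5 -4.6]
65 90 x 0.3 ymin/med [-5.4 -4.4]
75 44 x 0.4 ymin/med [-5.4 -4.3]
105 304 x -0.3 ymin/med [-18.9 -13.9]
20.85 [587.5  53.6 171.3] 0.22591999143993094 [0.8 0.2 0.7]
shift cm [-0.09  0.02  7.03] turn [-0.4 -0.2 -0.5]
```

move_arm:
  motion:
    - [[-0.1, 0, 2], [0, 0, 0], 0.5]
    - [[-0.1, 0, 4], [0, 0, 0], 0.5]
    - [[-0.1, 0, 6], [0, 0, 0], 0.5]
    - [[-0.1, 0, 7], [0, 0, 0], 0.5]
    - [[-0.1, 0, 7], [0, 0, 0], 0.5]

```text
t: 21.35
ee_pos: [586.8, 54.1, 101.3]
orientation: [-0.003, 0.999, -0.048, 0.002]
wrist_force: [1.0, 0.2, -0.4]
grip_width: 0.222
```

```bash
python3 go.py 586.9,54,100.1
```

```text
21.35 [586.8  54.1 101.3] 0.22193801442975267 [ 1.   0.2 -0.4]
shift cm [0.01 0.01 0.12] turn [-0.4 -0.2 -0.5]
```

move_arm:
  motion:
    - [[0, 0, 0.1], [0, 0, 0], 0.5]
    - [[0, 0, 0.1], [0, 0, 0], 0.5]
    - [[0, 0, 0.1], [0, 0, 0], 5]
    - [[0, 0, 0.1], [0, 0, 0], 5]
    - [[0, 0, 0.1], [0, 0, 0], 5]

```text
t: 21.85
ee_pos: [587.0, 54.1, 100.7]
orientation: [-0.003, 0.999, -0.048, 0.002]
wrist_force: [-0.4, -0.4, -0.1]
grip_width: 0.589
```

move_arm:
  motion:
    - [[0, 0, -1], [0, 0, 0], 5]
    - [[0, 0, -3], [0, 0, 0], 5]
    - [[0, 0, -7], [0, 0, 0], 5]
    - [[0, 0, -11], [0, 0, 0], 5]
    - [[0, 0, -14], [0, 0, 0], 5]

```text
t: 22.35
ee_pos: [587.1, 52.9, 244.2]
orientation: [-0.003, 0.999, -0.048, 0.004]
wrist_force: [-0.0, 0.2, 0.0]
grip_width: 0.584
```

move_arm:
  motion:
    - [[0, -2, 0], [0, 0, 0], 5]
    - [[0, -6, 0], [0, 0, 0], 5]
    - [[0, -10, 0], [0, 0, 0], 5]
    - [[0, -12, 0], [0, 0, 0], 5]
    - [[0, -12, 0], [0, 0, 0], 5]

```text
t: 22.85
ee_pos: [598.1, 177.8, 245.2]
orientation: [-0.005, 0.999, -0.044, 0.004]
wrist_force: [-0.1, 0.2, 0.2]
grip_width: 0.588
```

```bash
python3 plc.py p4 18 115 587 51; python3 plc.py p5 0 118 576 -114;python3 plc.py p6 24 138 580 -59;python3 plc.py p7 18 139 583.4 -4
```

```text
scene 164 top 117.0 xy@90 [588.8  52.3] tilt [-0.01   0.013]
side 20 top 116.0 xy@90 [591.   54.3] tilt [-0.03  -0.152]
scene 213 top 119.0 xy@90 [ 577.6 -113.3] tilt [-0.016 -0.012]
side 207 top 117.0 xy@90 [ 577.1 -113.1] tilt [ 0.006 -0.028]
scene 287 top 140.0 xy@90 [582.  -58.2] tilt [-0.003  0.001]
side 221 top 138.0 xy@90 [581.7 -57.9] tilt [-0.008 -0.019]
scene 271 top 141.0 xy@90 [584.9  -3.5] tilt [-0.002  0.002]
side 120 top 139.0 xy@90 [583.5  -2.7] tilt [ 0.005 -0.037]
```

View pics/p4_scene.png

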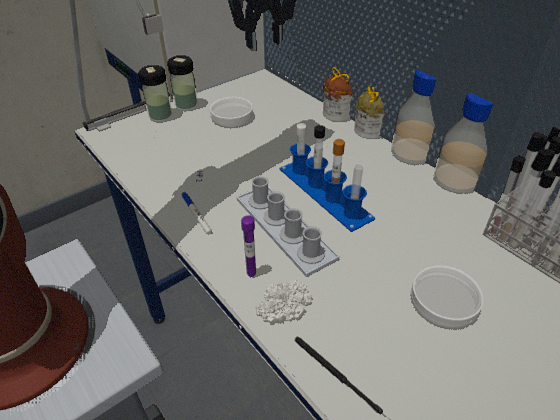

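The picture shows all four tubes standing in the block: short (301,150), black (319,160), orange (338,170) and plain (357,190). The stands are empty and the gripper is clear, so I'm handing in.

```bash
python3 -c "
from bench import arm; print(arm.job_done())"
```

```text
the job is handed in; nothing more can be done
None
```

I moved all four tubes into the blue block in reversed order, lowered each to the well floor before release, and handed the job in at about 23 s of the 96 s. No verdict was reported. From left to right the wells now hold short, black, orange and plain; the stands held plain, orange, black, short.

- **Position:** In the last scene-camera check, every tube's axis was within about 2.5 mm of its measured well centre. The tube tops came out at 117–141 mm, within about 2 mm of what tubes on the well floor should give.
- **Upright and clear:** Fitted tilts were under 0.04 rad, the stands were empty, and the gripper was open and well clear of the tubes.
- **One disagreement:** The side camera put short about 5 mm off centre with a tilt of about 0.15 rad. That fit used only 20 visible points because black was in the way. The scene camera, with 164 points, gave about 2 mm and 0.02 rad, so I trusted that one.

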